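# Check the red nipper's hand lever against its stop

## Robot

A 7-joint arm with a two-finger parallel gripper is mounted at the origin on the work surface. World frame = base frame: x ahead of the robot, y to its left, z up, the work surface at z = 0. Lengths are in m, angles in degrees, forces in N, time in s.
With the tool pointing down it reaches from about 0.425 to 0.875 m from the base axis. Payload 4.7 kg.
Tool frame: the origin (TCP) lies midway between the tips of the shut fingers; the grasp point (between the pads) lies 19 mm behind it; z points along the fingers, y is the line along which they close (so a half turn about z gives the same grasp; the last joint's range is limited). The gripper opens to 87 mm and grips with 3 to 60 N. Pads are 19 mm wide; open, the fingers measure 117 mm over their backs; the gripper's body (75 mm by 190 mm) begins 51 mm behind the grasp point.
Start: joints at [70.193, 18.392, -4.016, 83.108, 1.295, 78.541, -3.26], TCP at [0.229, -0.608, 0.223] pointing down, gripper open.
Joint ranges: [-163.93, 163.93], [-17.29, 119.83], [-79.2, 71.16], [3.27, 140.29], [-89.18, 269.18], [5.43, 117.66], [-154.24, 154.24]. Speed limits (degrees/s): [147.25, 147.25, 180, 180, 180, 180, 180].

## Interface

Orientations are given as [roll, pitch, yaw] about the fixed x, y, z axes, in that order (R = Rz(yaw) Ry(pitch) Rx(roll)).
In Python, from cell import env, viewer, boxes_of, masks_of gives the robot as it stands. The module is installed in compiled form; this text tells all that it offers.
- The arm moves only by the tool apply_moves, never from a script. Its argument "moves" is a list of rows, each a list of 7 numbers: the shift along the tool's x, y, z scaled (see below), then the turn, a rotation vector about the tool's x, y, z scaled (see below), then the opening, from 0 (shut) to 1 (fully open). A call has 1 to 20 rows; each row is the pose to reach, as a shift and turn from the pose commanded when the call began, along the tool's axes at that moment; what a row does not reach only later rows make up. The controller multiplies each number of a shift by 0.2 m and each number of a turn by 1.5 rad. A row lasts 1/10 s, in which the tool goes at most 50 mm and 8.59 degrees, less where a joint would pass 70% of its speed; a pose out of reach is approached as far as the arm can. A call with a number of a shift or a turn outside -1 to 1 is refused whole. A call with a gripper value outside its range is refused whole. The fingers move at their own pace and stop on an object; "grip_force" is the grip in N (left out, the last holds). Time passes only in rows, so rows that repeat a pose let the fingers close. It gives the time, the measured TCP pose, the force, the opening and the grip force at its end, in the units of the state.
- env.get_obs(): the state, without advancing time (a new reading comes with each control period).
- viewer.read_camera(name): name is "scene" or "top"; returns the picture (384x512x3 uint8, red, green, blue); there is no depth.
- viewer.get_calibration(name): a dict with "fov_y" (degrees; the focal length in pixels is half the picture's height over the tangent of half this angle, whatever the lens; pixels are square), "cx", "cy" (the principal point, pixels), "position" and "orientation" of the camera in the world. Camera axes: x right, y up, looking along -z (the intrinsics and any distortion apply to the point x, -y, -z); pixel columns grow to the right and rows downward; lengths in m; the calibration is good to about 2 mm. A picture is of the moment at which its call begins. get_calibration takes no time and is no camera call.
- env.sign_off(): hands the job in; it is judged then, once.
Trained networks look in the newest picture that a camera, given by its name, has taken for a name from the list of things; names that differ only in an ending like _2 or _b are one class to them, and where a whole thing is asked for, a point or a joint stands for the part that bears it (a point fixed in the world has none). Each returns a list of dicts, best first, with "conf" (0 to 1); they miss things now and then, are a little off and sometimes report something else, mostly with a low value. They report only what shows in the picture. A call takes as long as a camera call.
- boxes_of(camera, target): "location" ([column, row] in pixels, amid what is visible of it).
- masks_of(camera, target): "pixels" (384x512 bool, what is visible of it) and "location" ([column, row] in pixels, amid what is visible of it).
The state is a dict: "time_s": time; "qpos": joint angles; "joint_velocities": joint speeds; "effort": joint torques, N m; "tool_pos": TCP position; "tool_rot": TCP orientation; "force": force on the tool from outside, world axes, zero at the start; "wrist_torque": the same for the moment, N m; "grip_width": finger opening in m; "grasp_force": force on a finger pad.
Only numpy, scipy, OpenCV 4.12 (cv2) and the standard library are available. Lean on these libraries where they do the work, as an engineer would, in place of code of your own. Each camera call takes 0.05 s, during which the arm holds its last target. There are 200 camera calls.

## Task

Check that the hand lever of the red-handled bench nipper stops short of its fixed bar: keep the fingers out of the gap, press the lever in from its outer side with the backs of the fingers until it comes up against its stop, without forcing it, and finish while still holding it there so the gap can be gauged. Do not grip the lever or touch the fixed bar, and leave the blue-handled nipper and everything else on the bench alone.

Things in the scene. Friction and masses are not known exactly. Their poses are not given: they have to be found in the camera images.
- red_nipper: Red-handled mosaic nipper bolted to the bench; base plate 200 x 110 x 12 mm (x -90 to 110). Origin: at bench height, mid-width. +x points to the jaws, -x along the handles, z up; lever on the +y side, fixed bar on the -y side. Dark head (x 28 to 103 mm, y -29 to 33 mm) 112 mm high, pivot bolt 118 mm. Place and turn differ each time; red and blue may swap sides.
- red_lever (a joint): Angle in rad of the red lever about its upright pivot: 0 at rest (splayed out), grows as it is pressed towards the bar, solid stop at 0.36, where it is parallel to the bar (along the stand's x) with a 24 mm gap left. At rest it is turned -0.36 rad about z from the stand. A spring pushes it back out: 3 N at red_press at rest, 8 N at the stop.
- red_press (a point): The point to press: on the flat outer face of the red lever grip, in the middle of its height, 115 mm from the pivot and 95 mm above the bench; moves with the lever. Its axes turn with the lever: +y points outward from the face (press towards -y), x runs along the lever towards the pivot, z up.
- red_hinge (a point): Pivot axis (upright) of the red lever, at x 50, y 20, z 95 mm of red_nipper. Axes as red_nipper.
- red_grip: The red outer half of the red lever, a flat-faced sleeve 105 mm long, 12 mm thick and 32 mm high (79 to 111 mm above the bench). Moves with the lever. Origin at the pivot axis; the sleeve lies 55 to 160 mm along its -x axis, its outer face 21 mm along +y.
- red_liner: The black rubber inner half of the red lever (105 x 6 x 28 mm), on the side that faces the fixed bar: fingers must not touch it. Origin at the pivot axis; its inner face lies 3 mm along +y.
- red_bar: The fixed red bar beside the lever: round, 22 mm in diameter, axis 95 mm above the bench and at y -12 mm of red_nipper, running from x 35 to -116 mm. Not to be touched. Origin: that of red_nipper.
- blue_nipper: The second nipper, same in every size but with blue handles. Leave alone. Origin and axes as red_nipper.
- blue_lever (a joint): Angle in rad of the blue nipper's lever, 0 at rest. Leave at rest.
- nugget_pot: Loose small terracotta pot heaped with glass nuggets, 58 mm wide, 52 mm high, beside the red nipper on its fixed bar's side. Origin under its centre. Bystander.
- wood_figure: Loose wooden figure 104 mm high, foot 44 mm wide, beside the blue nipper's head on its fixed bar's side. Origin under its centre. Bystander.
- glue_bottle: Loose white glue bottle, 48 mm wide, 140 mm high, between and beyond the nippers. Origin under its centre. Bystander.
- grout_tub: Loose white round tub with blue lid, 100 mm wide, 100 mm high, on the left. Origin under its centre. Bystander.
- tile_jar: Loose green glass jar, 70 mm wide, 100 mm high, on the left. Origin under its centre. Bystander.
- brush: Loose flat brush lying on the right. Bystander.
- spreader: Loose flat spreader with a wooden handle, lying near the robot on its left. Bystander.

How it is judged (in metres and radians):
At the end, for the whole second after the job is handed in: The red lever is held at its stop (at least 0.33 of 0.36 rad) by the fingers on its outer red face, with 2 to 35 N, nothing touches the fixed bar, and the blue lever is at rest (value of joint red_lever above 0.33 rad and contact force between the fingers and red_grip between 2 and 35 N and contact force between anything else and red_bar below 0.5 N and value of joint blue_lever below 0.03 rad); the arm keeps its last pose, push and grip.
It fails at once if the red lever is forced (over 45 N) (contact force between the fingers and red_grip above 45 N).
It fails at once if the lever is gripped: a finger touches its inner face (contact force between the fingers and red_liner above 0.5 N).
It fails at once if the fixed bar of the red nipper is touched (contact force between anything else and red_bar above 1 N).
It fails at once if the blue nipper is touched or its lever moved (contact force between anything else and blue_nipper above 1 N or value of joint blue_lever above 0.04 rad).
It fails at once if a bystander is shifted by more than 20 mm, tipped or lifted (distance of any of nugget_pot, wood_figure, glue_bottle, grout_tub, tile_jar, brush, spreader from where it was at the start of the episode above 0.02 m or angle between any of nugget_pot, wood_figure, glue_bottle, grout_tub, tile_jar's own z axis and vertical above 0.4 rad).
It also fails if it takes over 32 s, if anything falls off the work surface, if the arm or the gripper's body presses on something with over 40 N, if the wrist force passes 120 N, or if a joint passes its speed limit or range.

## Working session

There is one attempt and no reset: what is moved stays moved. The work goes in short steps, Python scripts to look and compute and a tool call to move; the robot and the scene stay as the last step left them, time stands still between calls to the robot, and variables do not carry over. Pictures are saved under pics/ and viewed, at most 10 in all, crops included, and the job is handed in when it is done.

Besides the shell and the picture viewer there is one more tool, called after "Emit:" by a JSON object that holds its "method" and its "body". apply_moves: Moves the arm, as the interface text tells. Shifts and turns lie within -1 to 1; 1 stands for 0.2 m of shift or 1.5 rad of turn. Its arguments: {"type":"object","properties":{"moves":{"type":"array","items":{"type":"array","items":{"type":"number","minimum":-1,"maximum":1}}},"grip_force":{"type":"number"}},"required":["moves"]}

```bash
mkdir -p pics; python3 - <<'E'
from cell import env, viewer, boxes_of, masks_of
import cv2,numpy as np
for c in ["scene","top"]:
    im=viewer.read_camera(c); cv2.imwrite(f"pics/{c}0.png",im[:,:,::-1])
    print(c,viewer.get_calibration(c))
    for t in ["red_nipper","red_grip","red_bar","blue_nipper","nugget_pot","glue_bottle"]:
        print(t,[(np.round(d["location"],1),round(d["conf"],2)) for d in boxes_of(c,t)[:2]])
print(env.get_obs())
E
```

```text
scene {'fov_y': 48.450462246519606, 'cx': 256.88127471970495, 'cy': 187.10549241628829, 'position': array([1.40318446, 0.12515613, 1.33687676]), 'orientation': array([34.00085527,  0.32700021, 96.95100584])}
red_nipper [(array([205. , 195.5]), 0.63), (array([178.4, 173.6]), 0.63)]
red_grip [(array([224.1, 174.1]), 0.66), (array([328.4, 197.2]), 0.63)]
red_bar [(array([204.6, 174.3]), 0.69)]
blue_nipper [(array([306.9, 214.6]), 0.95)]
nugget_pot [(array([178.4, 171.9]), 0.56)]
glue_bottle [(array([252.6, 242. ]), 0.53)]
top {'fov_y': 53.882934090283854, 'cx': 257.4568350290552, 'cy': 197.42777331995393, 'position': array([0.33757666, 0.02516715, 1.25921658]), 'orientation': array([  8.75910179,  -0.30183137, -88.48587535])}
red_nipper [(array([317.4, 185.6]), 0.92)]
red_grip []
red_bar [(array([298.8, 187.5]), 0.68), (array([322.5, 195.8]), 0.67)]
blue_nipper [(array([198.9, 167. ]), 0.65), (array([295.7, 195.1]), 0.5)]
nugget_pot [(array([352.5, 206.2]), 0.68)]
glue_bottle [(array([259.8, 123. ]), 0.8), (array([318.7, 186.5]), 0.6)]
{'time_s': 0.7, 'qpos': array([70.19138404, 18.38974703, -4.01578782, 83.10828507,  1.29505385,
       78.54101419, -3.25939973]), 'joint_velocities': array([ 0.05046163,  0.067282  ,  0.03332466, -0.07310206, -0.06732565,
       -0.05797122,  0.00399961]), 'effort': array([ 1.10730802e-03, -4.90942454e+01, -4.02671853e-01, -3.12704623e+01,
       -6.38593663e-02,  3.38441168e-02,  1.98029471e-05]), 'tool_pos': array([ 0.22884623, -0.60839869,  0.22260473]), 'tool_rot': array([1.79993911e+02, 2.95698086e-03, 2.06177429e+01]), 'force': array([-0.10771437, -0.00338231,  0.35087665]), 'wrist_torque': array([0.05228818, 0.02756213, 0.00106492]), 'grasp_force': 0.0, 'grip_width': 0.086801759252262}
```

View pictures.

```bash
python3 - <<'E'
import cv2
a=cv2.imread("pics/top0.png");b=cv2.imread("pics/scene0.png")
cv2.imwrite("pics/topc.png",cv2.resize(a[90:260,150:390],None,fx=3.3,fy=3.3,interpolation=cv2.INTER_CUBIC))
E
```

```text
(no output)
```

View pics/scene0.png

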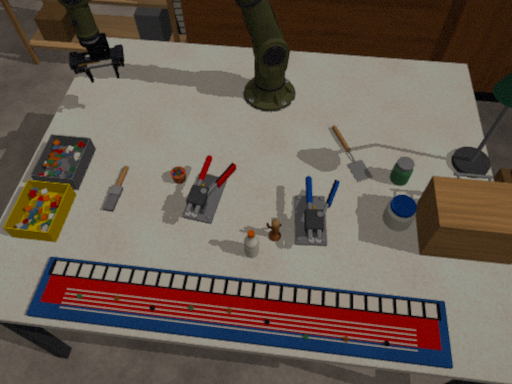

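View pics/topc.png

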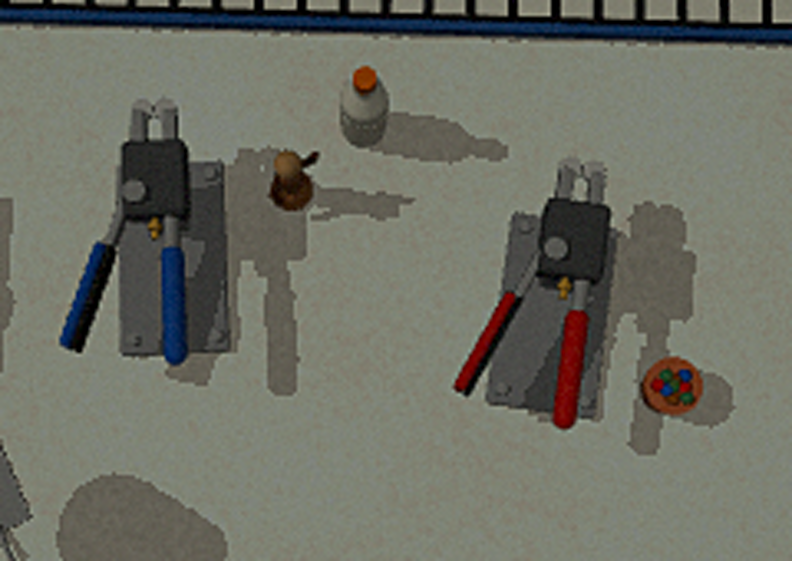

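```bash
cat > h.py <<'E'
import numpy as np
from scipy.spatial.transform import Rotation as R
from scipy.optimize import least_squares
from cell import env, viewer
def proj(cam,P):
    c=viewer.get_calibration(cam); f=192/np.tan(np.radians(c["fov_y"]/2))
    q=(np.atleast_2d(P)-c["position"])@R.from_euler("xyz",c["orientation"],degrees=True).as_matrix()
    return np.c_[c["cx"]+f*q[:,0]/-q[:,2], c["cy"]+f*-q[:,1]/-q[:,2]]
def W(p,L): 
    L=np.atleast_2d(L); c,s=np.cos(p[2]),np.sin(p[2])
    return np.c_[p[0]+c*L[:,0]-s*L[:,1],p[1]+s*L[:,0]+c*L[:,1],L[:,2]]
def lev(a,v): # lever coords -> stand
    v=np.atleast_2d(v); t=-0.36+a; c,s=np.cos(t),np.sin(t)
    return np.c_[.05+c*v[:,0]-s*v[:,1],.02+s*v[:,0]+c*v[:,1],v[:,2]]
E
python3 - <<'E'
from h import *
import cv2
L=np.vstack([[[.05,.02,.118],[-.09,.055,.012],[.11,.055,.012],[-.09,-.055,.012],[-.116,-.012,.1]],lev(0,[-.16,.014,.111])])
px=np.array([[555,248],[487,403],[512,213],[602,420],[564,424],[460,390]])/3.3+[150,90]-[.35,.35]
s=least_squares(lambda p:(proj("top",W(p,L))-px).ravel(),[.45,-.13,0],loss="soft_l1")
p=s.x;print(p[:2],np.degrees(p[2]));print(np.round(proj("top",W(p,L))-px,1))
im=cv2.imread("pics/scene0.png");im=cv2.resize(im[140:230,160:260],None,fx=6,fy=6,interpolation=cv2.INTER_CUBIC)
for a in L: pass
for u in proj("scene",W(p,L)): cv2.circle(im,tuple(int(x) for x in (u-[160,140]+.5)*6),4,(0,255,0),1)
cv2.imwrite("pics/sc1.png",im)
np.save("p.npy",p)
print("press rest",W(p,lev(0,[-.115,.021,.095])),"stop",W(p,lev(.36,[-.115,.021,.095])))
E
```

```text
[ 0.56872106 -0.17499971] -6.700088357608577
[[ 0.1  0.1]
 [ 0.1 -0.2]
 [-0.1 -0.4]
 [-1.9 -0.6]
 [ 0.3  1.6]
 [ 0.4  0. ]]
press rest [[ 0.52818681 -0.08952134  0.095     ]] stop [[ 0.50894854 -0.12669602  0.095     ]]
```

View pics/sc1.png

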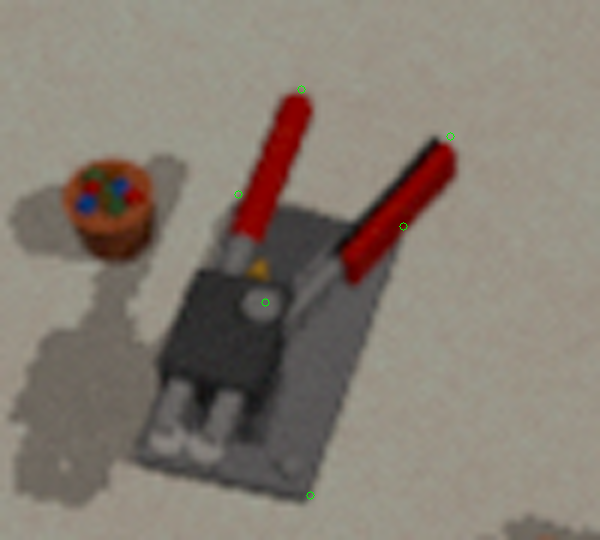

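The top view shows the red nipper on the right. Its pivot bolt is near pixel (318,165), and the lever is splayed to the left, ending near (289,208). The fit reprojects to within about 2 px in both views. I'll travel high with the fingers shut.

Emit:
{"method": "apply_moves", "body": {"moves": [[0.2,-0.18,0,0,0,0,0],[0.4,-0.36,0,0,0,0,0],[0.6,-0.55,0,0,0,0,0],[0.79,-0.73,0,0,0,0,0],[0.79,-0.73,0,0,0,0,0],[0.79,-0.73,0,0,0,0,0]], "grip_force": 20}}

```text
time_s: 1.3
tool_pos: [0.3273, -0.4138, 0.2232]
tool_rot: [179.9, -0.0, 20.9]
force: [-1.0, -0.5, -0.1]
grip_width: 0.0469
grasp_force: 0.0
```

Emit:
{"method": "apply_moves", "body": {"moves": [[0.2,-0.18,0,0,0,0,0],[0.4,-0.36,0,0,0,0,0],[0.6,-0.55,0,0,0,0,0],[0.79,-0.73,0,0,0,0,0],[0.79,-0.73,0,0,0,0,0],[0.79,-0.73,0,0,0,0,0]]}}

```text
time_s: 1.9
tool_pos: [0.4229, -0.2231, 0.2229]
tool_rot: [180.0, -0.0, 20.8]
force: [0.2, -1.1, 0.2]
grip_width: 0.0026
grasp_force: 0.0
```

Emit:
{"method": "apply_moves", "body": {"moves": [[0.2,-0.18,0,0,0,0,0],[0.4,-0.36,0,0,0,0.08,0],[0.6,-0.55,0,0,0,0.16,0],[0.79,-0.73,0,0,0,0.24,0],[0.79,-0.73,0,0,0,0.318,0],[0.79,-0.73,0,0,0,0.318,0],[0.79,-0.73,0,0,0,0.318,0],[0.79,-0.73,0,0,0,0.318,0]]}}

```text
time_s: 2.7
tool_pos: [0.518, -0.0351, 0.2222]
tool_rot: [179.9, 0.0, -6.9]
force: [-0.3, -0.3, 0.3]
grip_width: 0.0003
grasp_force: 0.0
```

Emit:
{"method": "apply_moves", "body": {"moves": [[0,0,0.2,0,0,0,0],[0,0,0.4,0,0,0,0],[0,0,0.6,0,0,0,0],[0,0,0.69,0,0,0,0],[0,0,0.69,0,0,0,0],[0,0,0.69,0,0,0,0]]}}

```text
time_s: 3.3
tool_pos: [0.5185, -0.0332, 0.0851]
tool_rot: [180.0, -0.0, -6.8]
force: [0.4, 0.1, 0.2]
grip_width: 0.0004
grasp_force: 0.0
```

```bash
python3 - <<'E'
from h import *
import cv2
p=np.load("p.npy");o=env.get_obs();print(o["tool_pos"],o["force"])
q=o["tool_pos"]-[p[0],p[1],0];c,s=np.cos(p[2]),np.sin(p[2]);print("stand frame",q[0]*c+q[1]*s,-q[0]*s+q[1]*c)
im=viewer.read_camera("scene")[:,:,::-1]
cv2.imwrite("pics/sc2.png",cv2.resize(im[130:230,160:290],None,fx=6,fy=6,interpolation=cv2.INTER_CUBIC))
E
```

```text
[ 0.51849225 -0.03323349  0.08505215] [0.43176445 0.09137637 0.24113847]
stand frame -0.06642596231251639 0.13493771485635442
```

View pics/sc2.png

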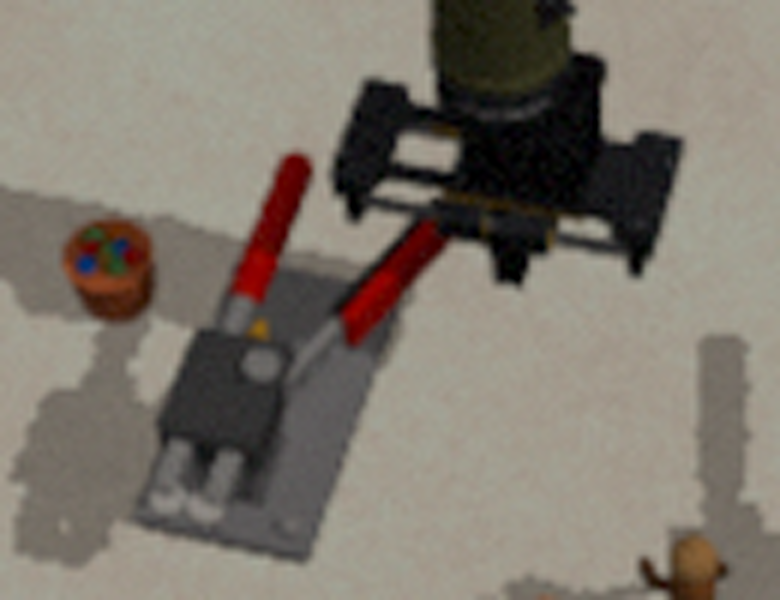

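```bash
python3 - <<'E'
from h import *
p=np.load("p.npy")
for dy in (-.1,-.095,-.085,0,.085,.095,.1):
  for dx in (0,.0375):
    print(dy,dx,[tuple(np.round((proj("scene",W(p,[-.066+dx,.135+dy,z]))[0]-[160,130]+.5)*6).astype(int)) for z in (.085,.12,.14,.155,.17)])
E
```

```text
-0.1 0 [(np.int64(353), np.int64(242)), (np.int64(348), np.int64(208)), (np.int64(346), np.int64(187)), (np.int64(343), np.int64(171)), (np.int64(341), np.int64(155))]
-0.1 0.0375 [(np.int64(335), np.int64(292)), (np.int64(330), np.int64(257)), (np.int64(327), np.int64(237)), (np.int64(325), np.int64(221)), (np.int64(322), np.int64(206))]
-0.095 0 [(np.int64(361), np.int64(244)), (np.int64(356), np.int64(209)), (np.int64(354), np.int64(189)), (np.int64(352), np.int64(173)), (np.int64(350), np.int64(157))]
-0.095 0.0375 [(np.int64(343), np.int64(293)), (np.int64(338), np.int64(259)), (np.int64(335), np.int64(239)), (np.int64(333), np.int64(223)), (np.int64(331), np.int64(207))]
-0.085 0 [(np.int64(377), np.int64(247)), (np.int64(373), np.int64(212)), (np.int64(370), np.int64(192)), (np.int64(368), np.int64(176)), (np.int64(366), np.int64(160))]
-0.085 0.0375 [(np.int64(359), np.int64(296)), (np.int64(355), np.int64(262)), (np.int64(352), np.int64(242)), (np.int64(350), np.int64(226)), (np.int64(348), np.int64(211))]
0 0 [(np.int64(513), np.int64(274)), (np.int64(511), np.int64(239)), 
[... 590 characters left out ...]
), np.int64(267))]
0.095 0 [(np.int64(667), np.int64(304)), (np.int64(668), np.int64(269)), (np.int64(669), np.int64(249)), (np.int64(669), np.int64(234)), (np.int64(670), np.int64(218))]
0.095 0.0375 [(np.int64(653), np.int64(354)), (np.int64(654), np.int64(321)), (np.int64(655), np.int64(301)), (np.int64(655), np.int64(286)), (np.int64(655), np.int64(270))]
0.1 0 [(np.int64(675), np.int64(305)), (np.int64(677), np.int64(271)), (np.int64(677), np.int64(251)), (np.int64(678), np.int64(235)), (np.int64(679), np.int64(220))]
0.1 0.0375 [(np.int64(661), np.int64(356)), (np.int64(662), np.int64(322)), (np.int64(663), np.int64(302)), (np.int64(664), np.int64(287)), (np.int64(664), np.int64(272))]
```

The fingers (tip near crop pixel 510,275) are outside the lever, and the gripper body is well above the bar. I'll press in along tool +y.

Emit:
{"method": "apply_moves", "body": {"moves": [[0,0.06,0,0,0,0,0],[0,0.12,0,0,0,0,0],[0,0.15,0,0,0,0,0],[0,0.18,0,0,0,0,0],[0,0.2,0,0,0,0,0],[0,0.22,0,0,0,0,0],[0,0.24,0,0,0,0,0],[0,0.25,0,0,0,0,0],[0,0.25,0,0,0,0,0],[0,0.25,0,0,0,0,0]]}}

```text
time_s: 4.35
tool_pos: [0.5123, -0.0808, 0.0844]
tool_rot: [-180.0, 0.0, -6.7]
force: [-0.8, 5.0, 0.1]
grip_width: 0.0005
grasp_force: 1.8
```

Emit:
{"method": "apply_moves", "body": {"moves": [[0,0.015,0,0,0,0,0],[0,0.03,0,0,0,0,0],[0,0.045,0,0,0,0,0],[0,0.06,0,0,0,0,0],[0,0.075,0,0,0,0,0],[0,0.09,0,0,0,0,0],[0,0.1,0,0,0,0,0],[0,0.1,0,0,0,0,0],[0,0.1,0,0,0,0,0],[0,0.1,0,0,0,0,0]]}}

```text
time_s: 5.35
tool_pos: [0.5092, -0.0996, 0.0841]
tool_rot: [-179.9, 0.1, -6.7]
force: [-2.0, 6.6, 0.9]
grip_width: 0.0002
grasp_force: 2.9
```

Now smaller steps, watching for the force to rise.

Emit:
{"method": "apply_moves", "body": {"moves": [[0,0.01,0,0,0,0,0],[0,0.02,0,0,0,0,0],[0,0.03,0,0,0,0,0],[0,0.04,0,0,0,0,0],[0,0.04,0,0,0,0,0],[0,0.04,0,0,0,0,0]]}}

```text
time_s: 5.95
tool_pos: [0.5077, -0.1071, 0.0839]
tool_rot: [-179.9, 0.2, -6.7]
force: [-4.1, 7.5, 1.6]
grip_width: 0.0007
grasp_force: 3.4
```

Emit:
{"method": "apply_moves", "body": {"moves": [[0,0.005,0,0,0,0,0],[0,0.01,0,0,0,0,0],[0,0.01,0,0,0,0,0],[0,0.01,0,0,0,0,0]]}}

```text
time_s: 6.35
tool_pos: [0.5072, -0.109, 0.0839]
tool_rot: [-179.9, 0.2, -6.7]
force: [-4.6, 7.5, 2.2]
grip_width: 0.0007
grasp_force: 3.6
```

Emit:
{"method": "apply_moves", "body": {"moves": [[0,0.005,0,0,0,0,0],[0,0.01,0,0,0,0,0],[0,0.01,0,0,0,0,0],[0,0.01,0,0,0,0,0]]}}

```text
time_s: 6.75
tool_pos: [0.5068, -0.1108, 0.0838]
tool_rot: [-179.9, 0.3, -6.6]
force: [-4.0, 8.6, 2.9]
grip_width: 0.0005
grasp_force: 3.7
```

Emit:
{"method": "apply_moves", "body": {"moves": [[0,0.005,0,0,0,0,0],[0,0.01,0,0,0,0,0],[0,0.01,0,0,0,0,0],[0,0.01,0,0,0,0,0]]}}

```text
time_s: 7.15
tool_pos: [0.5064, -0.1126, 0.0838]
tool_rot: [-179.9, 0.3, -6.6]
force: [-4.2, 7.9, 2.0]
grip_width: 0.0005
grasp_force: 3.9
```

Emit:
{"method": "apply_moves", "body": {"moves": [[0,0.005,0,0,0,0,0],[0,0.01,0,0,0,0,0],[0,0.01,0,0,0,0,0],[0,0.01,0,0,0,0,0]]}}

```text
time_s: 7.55
tool_pos: [0.506, -0.1145, 0.0837]
tool_rot: [-179.9, 0.3, -6.6]
force: [-5.8, 8.9, 2.1]
grip_width: 0.0005
grasp_force: 4.1
```

Emit:
{"method": "apply_moves", "body": {"moves": [[0,0.005,0,0,0,0,0],[0,0.005,0,0,0,0,0],[0,0.005,0,0,0,0,0]]}}

```text
time_s: 7.85
tool_pos: [0.5058, -0.1153, 0.0837]
tool_rot: [-179.9, 0.3, -6.6]
force: [-5.2, 9.2, 2.6]
grip_width: 0.0
grasp_force: 4.2
```

Emit:
{"method": "apply_moves", "body": {"moves": [[0,0.005,0,0,0,0,0],[0,0.01,0,0,0,0,0],[0,0.01,0,0,0,0,0],[0,0.01,0,0,0,0,0]]}}

```text
time_s: 8.25
tool_pos: [0.5057, -0.1159, 0.0837]
tool_rot: [-179.8, 0.3, -6.6]
force: [-6.2, 10.9, 2.8]
grip_width: 0.0005
grasp_force: 5.5
```

```bash
python3 - <<'E'
from h import *
import cv2
p=np.load("p.npy")
im=viewer.read_camera("scene")[:,:,::-1]
im=cv2.resize(im[140:220,170:260],None,fx=7,fy=7,interpolation=cv2.INTER_CUBIC)
o=[170,140]
for v in ([-.16,.021,.111],[-.16,.003,.111],[-.055,.021,.111]):
  u=(proj("scene",W(p,lev(.36,v)))[0]-o+.5)*7; cv2.circle(im,tuple(u.astype(int)),4,(0,255,0),1)
cv2.imwrite("pics/sc3.png",im)
t=viewer.read_camera("top")[:,:,::-1];cv2.imwrite("pics/t3.png",cv2.resize(t[130:230,260:370],None,fx=6,fy=6,interpolation=cv2.INTER_CUBIC))
E
```

```text
(no output)
```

View pics/sc3.png

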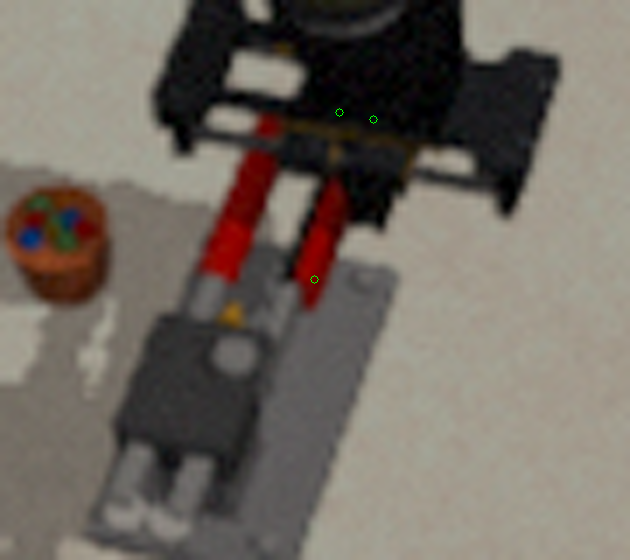

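The lever now looks parallel to the bar. The last 2 mm command moved the tool only 0.6 mm and the force rose, so it is at the stop. One more small step will confirm this and firm up the hold.

Emit:
{"method": "apply_moves", "body": {"moves": [[0,0.005,0,0,0,0,0],[0,0.01,0,0,0,0,0],[0,0.01,0,0,0,0,0],[0,0.01,0,0,0,0,0],[0,0.01,0,0,0,0,0],[0,0.01,0,0,0,0,0]]}}

```text
time_s: 8.95
tool_pos: [0.5056, -0.1161, 0.0837]
tool_rot: [-179.7, 0.4, -6.5]
force: [-6.4, 14.3, 3.3]
grip_width: 0.0004
grasp_force: 7.1
```

```bash
python3 -c "
from cell import env
print(env.get_obs()['force']); print(env.sign_off())"
```

```text
[-6.42324165 14.3403022   3.25772782]
the job is handed in; nothing more can be done
None
```

The red lever is pressed against its stop by the backs of the closed fingers at about 15 N. It was handed in while still held there; the sign-off gave no verdict.

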